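Edge a tint sample bar out of its display bed and lay it in the job tray

TASK

The white tint sample bar lies sunk in its wooden display bed, where its sides cannot be gripped. Pressing lightly on its top with the fingertips, edge it past the two sprung catches and out over the open end of the bed until enough sticks out to pinch it by its two sides, then lift it away and lay it gently, lenses up, flat in the job tray. Do not press hard on it, do not let it drop, and leave the spectacle case, cleaner bottle and screwdriver where they are.

Things in the scene. Friction and masses are not known exactly. Their poses are not given: they have to be found in the camera images.
- bed: Fixed wooden display block, 190 long (its x) x 100 wide (its y); origin at the centre of its underside on the table. A channel 64 wide runs along x in its top: floor 50 above the origin, side walls 18 thick, 9 high (top at 59). The +x end is closed by a wall 14 thick, as high; the -x end (towards the robot) is open, with a sheer drop to the table. Varnished, slippery.
- bed_edge (a point): Middle of the open (-x) edge of the bed's channel floor: 95 mm towards -x from the bed's origin, 50 mm above it; axes as the bed's. Centred 11 mm inside it, a sprung round steel catch (22 across) stands out 5.5 mm from each side wall: the bar must be dragged between the two, which give way sideways under some 2 N of pull, then rub lightly.
- bar: Loose flat white acrylic bar with four round lenses flush in its top, 150 long (its x) x 56 wide (its y) x 8 thick, 60 to 130 g; origin at the centre of its underside, z up out of the lens side. It starts in the bed's channel, long axis along it, top 1 mm below the walls, far (+x) end 1 to 5 mm from the closed end, about 4 mm of play at each side: no room for a finger beside or behind it.
- bar_top (a point): Centre of the bar's top face: 8 mm above its origin. Fingertips drag the bar by friction (they grip it better than the bed does): 11 to 15 N of press is enough also past the catches, under 8 N may slip there; the force between bar and bed must never pass 22 N. The bar is hard: under a rigid arm a mm of press is some 20 N or more, so press by the force reading.
- bar_end (a point): Middle of the bar's near (-x) end face, at half its thickness: 75 mm towards -x from the bar's origin and 4 mm up. It starts 21 to 25 mm inside the open edge. The bar tips off when its centre comes over the edge (75 mm overhang).
- tray: Fixed shallow grey job tray, 200 (its x) x 130 (its y) x 16 high, open on top, walls 5 mm, floor 5 mm thick: inside 190 x 120, floor 5 mm above its origin, which is the centre of its underside on the table. It may stand to the left or the right of the bed.
- case: Bystander: loose closed black spectacle case, 160 x 62 x 40 high, origin at the centre of its underside; stands on the other side of the bed from the tray.
- cleaner: Bystander: loose white lens-cleaner bottle, 40 diameter x 110 high, origin at the centre of its underside; beyond the bed.
- driver: Bystander: small loose screwdriver lying on the table, 130 long, beyond the bed.
Things that resemble listed ones, but are neither listed nor needed, are in the scene too. Of the things like the bar, leave any that is pink or yellow; of the rest the larger one is meant.

How it is judged:
By the outcome, as a careful person would: the job done as asked, in the order asked, and still so for the second after the job is handed in, with the robot touching nothing.
It also fails if it takes over 72 s, if anything falls off the work surface, if the arm or the gripper's body presses on something with over 40 N, if the wrist force passes 120 N, or if a joint passes its speed limit or range.

ROBOT

A 6-joint arm with a two-finger parallel gripper is mounted at the origin on the work surface. World frame = base frame: x ahead of the robot, y to its left, z up, the work surface at z = 0. Lengths are in m, angles in rad, forces in N, time in s.
With the tool pointing down it reaches from about 0.25 to 0.775 m from the base axis. Payload 4 kg.
Tool frame: the origin (TCP) lies at the centre of the arm's flange, where the gripper is bolted on; the fingertips stand 199 mm ahead of it and the grasp point (between the pads) lies 180 mm ahead of it; z points along the fingers, y is the line along which they close (so a half turn about z gives the same grasp; the last joint's range is limited). The gripper opens to 94 mm and grips with 3 to 60 N. Pads are 16 mm wide; open, the fingers measure 119 mm over their backs; the gripper's body (75 mm by 177 mm) begins 78 mm behind the grasp point.
Start: joints at [-1.257, 0.087, 1.371, -0, 1.684, -0.103], TCP at [0.223, -0.503, 0.405] pointing down, gripper open.
Joint ranges: [-3.1, 3.1], [-0.76, 2.03], [0.27, 2.55], [-1.08, 4.22], [0.17, 2.65], [-2.57, 2.57]. Speed limits (rad/s): [2.79, 2.79, 3.14, 3.14, 3.14, 3.14].

INTERFACE

Orientations are given as [roll, pitch, yaw] about the fixed x, y, z axes, in that order (R = Rz(yaw) Ry(pitch) Rx(roll)).
In Python, from bench import robot, eyes, models gives the robot as it stands.
- The arm moves only by the tool step_arm, never from a script. Its argument "commands" is a list that holds one entry, the list of rows, each a list of 7 numbers: the shift along the tool's x, y, z in mm, then the turn, a rotation vector about the tool's x, y, z in rad, then the finger opening in mm, from 0 to 94. In form: [[[tx, ty, tz, wx, wy, wz, gripper], ...]]. A call has 1 to 20 rows; each row shifts and turns the commanded pose from where the row before left it, along the tool's axes as they then stand; what a row does not reach is not made up. A row lasts 1/8 s, in which the tool goes at most 62.5 mm and 10.7 degrees, less where a joint would pass 70% of its speed; a pose out of reach is approached as far as the arm can. A call is refused whole if a number of a shift passes 62.5 or a number of a turn 0.188, either way. A call with a gripper value outside its range is refused whole. The fingers move at their own pace and stop on an object; the grip force is fixed at half the most. Time passes only in rows, so rows that do not move let the fingers close. It gives the time, the measured TCP pose, the force, the opening and the grip force at its end, in the units of the state.
- robot.get_obs(): the state, without advancing time (a new reading comes with each control period).
- eyes.snapshot(name): name is "scene" or "top" or "wrist"; returns a dict with "color" (384x512x3 uint8, red, green, blue), "camera_matrix" (3x3 intrinsics, pixels), "eye" and "rotation" of the camera in the world; the wrist camera has in their place "tool_from_camera" (4x4, takes a point from camera to tool coordinates, whose origin is the TCP and whose axes are the flange's). Camera axes: x right, y up, looking along -z (the intrinsics and any distortion apply to the point x, -y, -z); pixel columns grow to the right and rows downward; lengths in m; the calibration is good to about 2 mm. A picture is of the moment at which its call begins: read the wrist's pose just before it. There is no depth.
- robot.close_job(): hands the job in; it is judged then, once.
Trained networks look in a picture, given as the dict that the camera call returned (one of the last four; its "shot" number tells which), for a name from the list of things; names that differ only in an ending like _2 or _b are one class to them, and where a whole thing is asked for, a point or a joint stands for the part that bears it (a point fixed in the world has none). Each returns a list of dicts, best first, with "confidence" (0 to 1); they miss things now and then, are a little off and sometimes report something else, mostly with a low value. They report only what shows in the picture. A call takes as long as a camera call. They do not tell look-alikes from the thing itself.
- models.masks_of(picture, query): "mask" (384x512 bool, what is visible of it) and "xy" ([column, row] in pixels, amid what is visible of it).
- models.tip_of(picture, query): "xy" ([column, row] in pixels: a listed point, or the origin of a listed thing).
The state is a dict: "time": time; "joint_positions": joint angles; "qvel": joint speeds; "joint_torque": joint torques, N m; "tool_pos": TCP position; "ee_rot": TCP orientation; "wrist_force": force on the tool from outside, world axes, zero at the start; "wrist_torque": the same for the moment, N m; "width": finger opening in m; "finger_force": force on a finger pad.
Only numpy, scipy, OpenCV 4.12 (cv2) and the standard library are available. Lean on these libraries where they do the work, as an engineer would, in place of code of your own. Each camera call takes 0.05 s, during which the arm holds its last target. There are 200 camera calls.

## Working session

There is one attempt and no reset: what is moved stays moved. The work goes in short steps, Python scripts to look and compute and a tool call to move; the robot and the scene stay as the last step left them, time stands still between calls to the robot, and variables do not carry over. Pictures are saved under pics/ and viewed, at most 10 in all, crops included, and the job is handed in when it is done.

Besides the shell and the picture viewer there is one more tool, called as name(argument=value, ...), one argument or row to a line, values as JSON. step_arm: Moves the arm, as the interface text tells. Its arguments: {"type":"object","properties":{"commands":{"type":"array"}},"required":["commands"]}

```bash
mkdir -p pics
cat > h.py <<'E'
from bench import robot, eyes, models
import numpy as np, cv2
from scipy.spatial.transform import Rotation as R
def cam(p,obs=None):
    if "eye" in p: return np.array(p["eye"]),np.array(p["rotation"])
    T=np.array(p["tool_from_camera"]); Rt=R.from_euler('xyz',obs["ee_rot"]).as_matrix()
    return Rt@T[:3,3]+np.array(obs["tool_pos"]), Rt@T[:3,:3]
def world(p,xy,z,obs=None):
    e,Rc=cam(p,obs); K=np.array(p["camera_matrix"])
    d=np.linalg.inv(K)@[xy[0],xy[1],1]; d=Rc@(d*[1,-1,-1])
    return e+d*(z-e[2])/d[2]
def pix(p,X,obs=None):
    e,Rc=cam(p,obs); c=Rc.T@(np.array(X)-e)*[1,-1,-1]; q=np.array(p["camera_matrix"])@c
    return q[:2]/q[2]
def save(p,n): cv2.imwrite(n,cv2.cvtColor(p["color"],cv2.COLOR_RGB2BGR))
E
python3 - <<'E'
from h import *
ps={n:eyes.snapshot(n) for n in("scene","top")}
print(ps["top"].keys())
im=np.hstack([ps["scene"]["color"],ps["top"]["color"]])
for n,p in ps.items():
    save(p,f"pics/{n}0.png"); print(n,p["eye"])
    for q in("bed","bar","tray","case","cleaner","driver"):
        for r in models.masks_of(p,q)[:4]:
            print(n,q,round(r["confidence"],2),np.round(r["xy"]),r["mask"].sum(),np.round(world(p,r["xy"],0.05),3))
    for q in("bed_edge","bar_top","bar_end","bed","tray"):
        for r in models.tip_of(p,q)[:3]: print(n,'tip',q,round(r["confidence"],2),np.round(r["xy"],1))
print(robot.get_obs())
E
```

```text
dict_keys(['color', 'camera_matrix', 'eye', 'rotation', 'shot'])
scene [0.97261504 0.57702451 0.53779171]Traceback (most recent call last):
  File "<stdin>", line 9, in <module>
  File "h.py", line 11, in world
    return e+d*(z-e[2])/d[2]
                        ~^^^
IndexError: invalid index to scalar variable.
```

View pics/scene0.png

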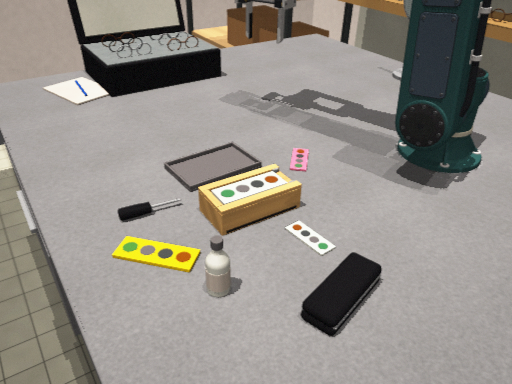

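The scene picture shows the bed at (250,195) with the white bar in it, at about (250,187). The look-alikes are yellow (157,253), pink (300,159) and a small white bar on the table (310,237). The tray is at (213,165), the case at (343,290), the cleaner at (217,270) and the driver at (150,209). My script failed because `rotation` is evidently Euler angles rather than a matrix, so I'll fix that.

```bash
sed -i 's/return np.array(p\["eye"\]),np.array(p\["rotation"\])/return np.array(p["eye"]),(R.from_euler("xyz",p["rotation"]).as_matrix() if np.size(p["rotation"])==3 else np.array(p["rotation"]).reshape(3,3))/' h.py
python3 - <<'E'
from h import *
ps={n:eyes.snapshot(n) for n in("scene","top")}
print([ (p["rotation"],p["eye"]) for p in ps.values()])
for n,p in ps.items():
    save(p,f"pics/{n}1.png"); Z=dict(bed=.05,bar=.058,tray=.005,case=.03,cleaner=.05,driver=.01,bed_edge=.05,bar_top=.058,bar_end=.054)
    for q in("bed","bar","tray","case","cleaner","driver"):
        for r in models.masks_of(p,q)[:4]:
            print(n,q,round(r["confidence"],2),np.round(r["xy"]),r["mask"].sum(),np.round(world(p,r["xy"],Z[q]),3))
    for q in("bed_edge","bar_top","bar_end","tray"):
        for r in models.tip_of(p,q)[:3]: print(n,'tip',q,round(r["confidence"],2),np.round(r["xy"],1),np.round(world(p,r["xy"],Z[q]),3))
print(robot.get_obs())
E
```

```text
[(array([ 0.96814048, -0.01821725,  2.55853694]), array([0.97261504, 0.57702451, 0.53779171])), (array([ 0.20271671,  0.00602032, -1.63783755]), array([3.94976598e-01, 5.18608795e-04, 9.02105000e-01]))]
scene bed 0.66 [247. 203.] 3522 [ 0.596 -0.008  0.05 ]
scene bar 0.93 [308. 237.] 724 [0.567 0.144 0.058]
scene bar 0.69 [249. 191.] 1163 [ 0.575 -0.033  0.058]
scene bar 0.64 [155. 253.] 1838 [0.807 0.042 0.058]
scene bar 0.64 [299. 157.] 324 [ 0.4   -0.09   0.058]
scene tray 0.75 [210. 165.] 2651 [ 0.548 -0.247  0.005]
scene tray 0.67 [249. 188.] 1111 [ 0.524 -0.111  0.005]
scene case 0.67 [247. 203.] 3422 [ 0.58  -0.032  0.03 ]
scene case 0.58 [340. 294.] 3516 [0.589 0.257 0.03 ]
scene cleaner 0.61 [218. 266.] 1225 [0.73  0.118 0.05 ]
scene driver 0.97 [135. 212.] 412 [ 0.775 -0.152  0.01 ]
scene tip bed_edge 0.57 [286.5 178.3] [ 0.472 -0.042  0.05 ]
scene tip bar_top 0.87 [153.4 252.2] [0.808 0.039 0.058]
scene tip bar_top 0.82 [300.9 160.2] [ 0.406 -0.077  0.058]
scene tip bar_top 0.62 [309.3 236. ] [0.562 0.144 0.058]
scene tip bar_end 0.92 [293.7 224.9] [0.563 0.1   0.054]
scen
[... 1109 characters left out ...]
nt_positions': array([-1.25707823e+00,  8.71950121e-02,  1.37069764e+00,  1.23391826e-05,
        1.68359778e+00, -1.03120922e-01]), 'qvel': array([-2.89264860e-04,  1.26972768e-03, -6.24253983e-04, -1.43216592e-03,
        4.08541011e-05, -8.39694225e-05]), 'joint_torque': array([-4.36966402e-04, -3.40044272e+01, -3.02599025e+01,  7.15465914e-02,
        2.34672771e-02, -2.18800231e-06]), 'tool_pos': array([ 0.2226666 , -0.50291093,  0.40470981]), 'ee_rot': array([ 3.14148971e+00, -1.67259526e-06,  4.16840406e-01]), 'wrist_force': array([ 0.33314378, -0.85703908, -0.50994122]), 'wrist_torque': array([-0.05409584,  0.05147054, -0.0165446 ]), 'finger_force': 0.0, 'width': 0.09419348675330677}
```

View pics/top1.png

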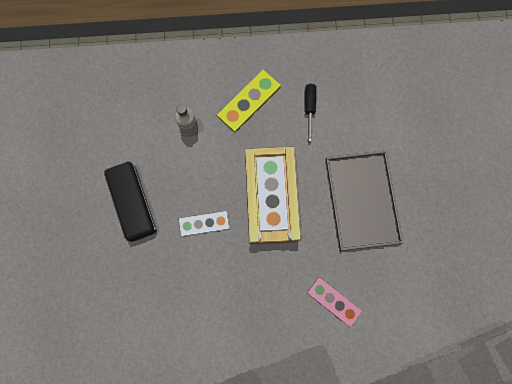

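Candidates in the top picture: white bar in the bed (272,193), small white bar on the table (204,224), yellow (249,101), pink (334,302). I choose the one in the bed, since it is white and the larger of the two white ones. Next I'll fit its geometry and check it in a crop.

Run:
```python
from h import *
p=eyes.snapshot("top")
for q,z in(("bar",.058),("tray",.016),("bed",.059)):
  for r in models.masks_of(p,q)[:3]:
    c,_=cv2.findContours(r["mask"].astype(np.uint8),0,2); c=max(c,key=cv2.contourArea)[:,0]
    W=np.array([world(p,x,z)[:2] for x in c])*1000
    b=cv2.minAreaRect(W.astype(np.float32)); print(q,np.round(r["xy"]),np.round(cv2.boxPoints(b)).tolist(),[np.round(v,1) for v in b])
im=p["color"][140:255,235:310]; im=cv2.resize(im,None,fx=5,fy=5,interpolation=cv2.INTER_CUBIC)
cv2.imwrite("pics/crop2.png",im[:,:,::-1])
```

```text
bar [247. 100.] [[693.0, 17.0], [790.0, -89.0], [833.0, -50.0], [736.0, 56.0]] [array([762.9, -16.5]), array([ 57.3, 143.6]), np.float64(42.4)]
bar [271. 194.] [[486.0, -75.0], [635.0, -81.0], [637.0, -23.0], [488.0, -17.0]] [array([561.6, -49. ]), array([ 58.1, 149.5]), np.float64(87.9)]
bar [184. 120.] [[689.0, 126.0], [700.0, 89.0], [768.0, 110.0], [756.0, 147.0]] [array([728.4, 117.8]), array([70.6, 38.8]), np.float64(17.0)]
tray [362. 199.] [[441.0, -179.0], [446.0, -312.0], [646.0, -304.0], [640.0, -170.0]] [array([ 543.2, -241.2]), array([199.9, 133.4]), np.float64(2.4)]
bed [285. 196.] [[460.0, -98.0], [656.0, -101.0], [657.0, 1.0], [461.0, 4.0]] [array([558.5, -48.6]), array([101.9, 196.5]), np.float64(89.2)]
```

View pics/crop2.png

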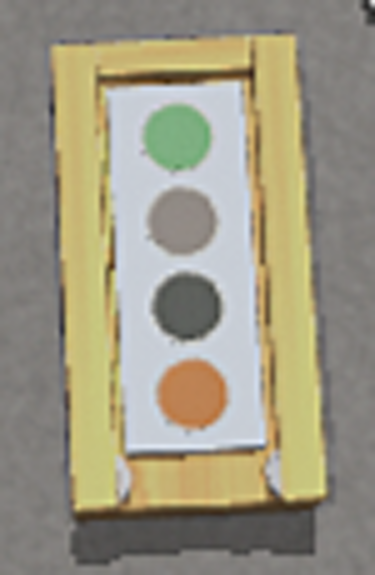

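The crop shows the white four-lens bar in the bed, running from about (110,90) to (265,450). The two catches are at (122,478) and (274,473), at the open near end. The choice is confirmed, so I'll move over it.

step_arm(
  commands=[
    [[43,-22.3,3.5,0,0,0,20],[43,-22.3,3.5,0,0,0,20],[43,-22.3,3.5,0,0,0,20],[43,-22.3,3.5,0,0,0,20],[43,-22.3,3.5,0,0,0,20],[43,-22.3,3.5,0,0,0,20],[43,-22.3,3.5,0,0,0,20],[43,-22.3,3.5,0,0,0,20],[43,-22.3,3.5,0,0,0,20],[43,-22.3,3.5,0,0,0,20],[43,-22.3,3.5,0,0,0,20],[43,-22.3,3.5,0,0,0,20],[0,0,0,0,0,0.15,20],[0,0,0,0,0,0.15,20],[0,0,0,0,0,0.15,20],[0,0,0,0,0,0,20],[0,0,0,0,0,0,20]],
  ],
)

```text
time: 3.62
tool_pos: [0.5861, -0.0494, 0.3627]
ee_rot: [3.142, -0.0, -0.031]
wrist_force: [0.3, -0.4, -0.7]
width: 0.02
finger_force: 0.0
```

Run:
```python
from h import *
o=robot.get_obs(); p=eyes.snapshot("wrist"); save(p,"pics/w1.png"); print(o["time"],o["tool_pos"],o["ee_rot"],o["wrist_force"],cam(p,o)[0])
for q,z in(("bar",.058),("bed",.059)):
  for r in models.masks_of(p,q)[:2]:
    c,_=cv2.findContours(r["mask"].astype(np.uint8),0,2); c=max(c,key=cv2.contourArea)[:,0]
    W=np.array([world(p,x,z,o)[:2] for x in c])*1000
    b=cv2.minAreaRect(W.astype(np.float32)); print(q,r["confidence"],np.round(r["xy"]),np.round(cv2.boxPoints(b)).tolist(),[np.round(v,1) for v in b])
for q,z in(("bar_end",.054),("bed_edge",.05),("bar_top",.058)):
  for r in models.tip_of(p,q)[:2]: print(q,r["confidence"],r["xy"],world(p,r["xy"],z,o))
```

```text
3.625 [ 0.58612553 -0.04935237  0.36268107] [ 3.14154644e+00 -1.36792145e-05 -3.11526167e-02] [ 0.31727798 -0.42415796 -0.71242188] [ 0.67041822 -0.0511797   0.34340998]
bar 0.77 [136. 230.] [[521.0, 115.0], [530.0, 27.0], [564.0, 31.0], [555.0, 119.0]] [array([542.3,  73. ]), array([34.4, 88.8]), np.float64(5.9)]
bar 0.71 [250. 189.] [[488.0, -74.0], [638.0, -77.0], [639.0, -21.0], [490.0, -17.0]] [array([563.9, -47.3]), array([ 56.4, 149.9]), np.float64(88.7)]
bed 0.72 [278. 164.] [[504.0, -97.0], [659.0, -100.0], [661.0, -0.0], [506.0, 3.0]] [array([582.5, -48.6]), array([100.1, 155.5]), np.float64(88.9)]
bar_end 0.97 [161.3, 34.9] [0.7253187  0.02528224 0.054     ]
bar_end 0.89 [177.1, 228.1] [0.54415017 0.02985472 0.054     ]
bed_edge 0.64 [253.5, 287.9] [ 0.46747675 -0.04705893  0.05      ]
bed_edge 0.55 [253.1, 275.5] [ 0.48328622 -0.04707145  0.05      ]
bar_top 0.96 [132.5, 231.5] [0.54351571 0.07476518 0.058     ]
```

View pics/w1.png

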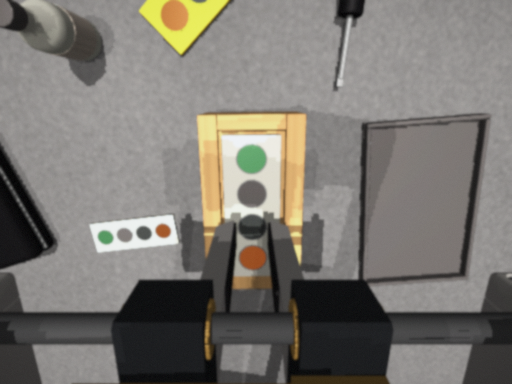

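The wrist picture shows the fingers over the bar at (252,225), with the tray on the right and the bottle clear of the gripper. Descending.

step_arm(
  commands=[
    [[0,-1,30,0,0,-0.008,20],[0,0,40,0,0,0,20],[0,0,25,0,0,0,20],[0,0,8,0,0,0,20],[0,0,1.5,0,0,0,20],[0,0,0,0,0,0,20],[0,0,0,0,0,0,20],[0,0,0,0,0,0,20]],
  ],
)

```text
time: 4.92
tool_pos: [0.5863, -0.0484, 0.2589]
ee_rot: [3.141, -0.001, -0.025]
wrist_force: [0.4, 0.2, -0.4]
width: 0.0201
finger_force: 0.0
```

step_arm(
  commands=[
    [[0,0,0.5,0,0,0,20],[0,0,0.5,0,0,0,20],[0,0,0.3,0,0,0,20],[0,0,0,0,0,0,20],[0,0,0,0,0,0,20]],
  ],
)

```text
time: 5.55
tool_pos: [0.5862, -0.0483, 0.2575]
ee_rot: [3.141, -0.0, -0.025]
wrist_force: [-1.0, 0.5, 5.4]
width: 0.0199
finger_force: 2.7
```

step_arm(
  commands=[
    [[0,0,0.15,0,0,0,20],[0,0,0.15,0,0,0,20],[0,0,0,0,0,0,20],[0,0,0,0,0,0,20]],
  ],
)

```text
time: 6.05
tool_pos: [0.5862, -0.0483, 0.2575]
ee_rot: [3.141, -0.001, -0.025]
wrist_force: [-2.6, -0.1, 7.0]
width: 0.0201
finger_force: 3.2
```

step_arm(
  commands=[
    [[0,0,0.2,0,0,0,20],[0,0,0.1,0,0,0,20],[0,0,0,0,0,0,20],[0,0,0,0,0,0,20]],
  ],
)

```text
time: 6.55
tool_pos: [0.5862, -0.0483, 0.2575]
ee_rot: [3.141, -0.001, -0.025]
wrist_force: [-1.3, 1.3, 7.7]
width: 0.0199
finger_force: 3.7
```

step_arm(
  commands=[
    [[0,0,0.3,0,0,0,20],[0,0,0.2,0,0,0,20],[0,0,0,0,0,0,20],[0,0,0,0,0,0,20]],
  ],
)

```text
time: 7.05
tool_pos: [0.5862, -0.0483, 0.2575]
ee_rot: [3.141, -0.001, -0.025]
wrist_force: [-3.2, -0.5, 9.1]
width: 0.02
finger_force: 4.5
```

step_arm(
  commands=[
    [[0,0,0.3,0,0,0,20],[0,0,0.3,0,0,0,20],[0,0,0,0,0,0,20],[-1,0,0,0,0,0,20],[-1,0,0,0,0,0,20],[-1,0,0,0,0,0,20],[0,0,0,0,0,0,20]],
  ],
)

```text
time: 7.92
tool_pos: [0.5846, -0.0483, 0.2575]
ee_rot: [3.141, -0.008, -0.025]
wrist_force: [1.8, 0.9, 6.6]
width: 0.0201
finger_force: 3.3
```

step_arm(
  commands=[
    [[0,0,0.5,0,0,0,20],[0,0,0.5,0,0,0,20],[-1,0,0.3,0,0,0,20],[-1,0,0,0,0,0,20],[-1,0,0,0,0,0,20]],
  ],
)

```text
time: 8.55
tool_pos: [0.5824, -0.0483, 0.2575]
ee_rot: [3.141, -0.012, -0.025]
wrist_force: [3.0, 1.5, 8.7]
width: 0.0206
finger_force: 4.3
```

step_arm(
  commands=[
    [[-1,0,0.5,0,0,0,20],[-1.5,0,0.5,0,0,0,20],[-1.5,0,0,0,0,0,20],[-1.5,0,0,0,0,0,20],[-1.5,0,0,0,0,0,20],[-1.5,0,0,0,0,0,20]],
  ],
)

```text
time: 9.3
tool_pos: [0.5745, -0.0483, 0.2574]
ee_rot: [3.14, -0.015, -0.025]
wrist_force: [4.7, -0.2, 10.3]
width: 0.0198
finger_force: 5.0
```

```bash
cat > see.py <<'E'
from h import *
import sys
p=eyes.snapshot("scene"); save(p,"pics/"+sys.argv[1]+"s.png")
p=eyes.snapshot("top"); save(p,"pics/"+sys.argv[1]+".png")
o=robot.get_obs(); print(o["time"],o["tool_pos"],o["ee_rot"],o["wrist_force"])
for r in models.tip_of(p,"bar_end")[:5]:
    print("end",round(r["confidence"],2),np.round(world(p,r["xy"],.054),4))
for r in models.masks_of(p,"bar")[:5]:
    c,_=cv2.findContours(r["mask"].astype(np.uint8),0,2); c=max(c,key=cv2.contourArea)[:,0]
    W=np.array([world(p,x,.058)[:2] for x in c])*1000
    print(np.round(r["xy"]),W.min(0).round(),W.max(0).round())
E
python3 see.py t3
```

```text
9.4 [ 0.57439299 -0.04831101  0.25741201] [ 3.14000337 -0.01440604 -0.02522733] [ 4.13758105 -0.55407614 10.84915041]
end 0.85 [0.5195 0.0424 0.054 ]
end 0.74 [0.715  0.0338 0.054 ]
end 0.73 [ 0.4809 -0.0477  0.054 ]
end 0.58 [ 0.3058 -0.1915  0.054 ]
[197. 223.] [488.  56.] [530. 136.]
[338. 305.] [ 297. -200.] [ 379. -111.]
[273. 215.] [478. -78.] [567. -20.]
```

step_arm(
  commands=[
    [[-2,0,0.4,0,0,0,20],[-2,0,0.4,0,0,0,20],[-2,0,0,0,0,0,20],[-2,0,0,0,0,0,20],[-2,0,0,0,0,0,20],[-2,0,0,0,0,0,20]],
  ],
)

```text
time: 10.25
tool_pos: [0.5629, -0.0481, 0.2574]
ee_rot: [3.14, -0.017, -0.025]
wrist_force: [5.5, 0.4, 11.4]
width: 0.0201
finger_force: 5.9
```

step_arm(
  commands=[
    [[-2,0,0.3,0,0,0,20],[-2,0,0.2,0,0,0,20],[-2,0,0,0,0,0,20],[-2,0,0,0,0,0,20],[-2,0,0,0,0,0,20],[-2,0,0,0,0,0,20],[-2,0,0,0,0,0,20]],
  ],
)

```text
time: 11.12
tool_pos: [0.5492, -0.0478, 0.2574]
ee_rot: [3.139, -0.018, -0.025]
wrist_force: [4.9, 0.7, 11.8]
width: 0.0202
finger_force: 6.5
```

```bash
python3 see.py t4
```

```text
11.225 [ 0.54905233 -0.0477871   0.25738571] [ 3.1394838  -0.01774022 -0.02522954] [ 5.11633108 -1.01555852 13.62854327]
end 0.96 [0.7113 0.0336 0.054 ]
end 0.81 [ 0.3039 -0.1895  0.054 ]
end 0.79 [ 0.4543 -0.0482  0.054 ]
end 0.6 [0.5158 0.038  0.054 ]
end 0.43 [ 0.7254 -0.1383  0.054 ]
[250.  97.] [701. -85.] [826.  49.]
[339. 308.] [ 297. -201.] [ 370. -135.]
[275. 230.] [454. -77.] [542. -20.]
[202. 222.] [488.  48.] [531. 138.]
```

View pics/t4s.png

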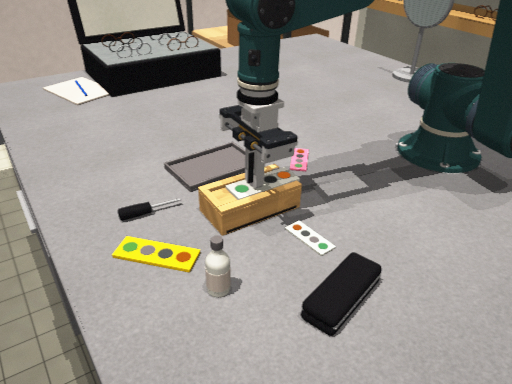

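The scene picture shows the fingertips on the bar at (258,185), with the bar's near end at (298,172), now past the catches. About 46 mm of drag remains.

step_arm(
  commands=[
    [[-2,0,0,0,0,0,20],[-2.5,0,0,0,0,0,20],[-2.5,0,0,0,0,0,20],[-2.5,0,0,0,0,0,20],[-2.5,0,0,0,0,0,20],[-2.5,0,0,0,0,0,20],[-2.5,0,0,0,0,0,20]],
  ],
)

```text
time: 12.2
tool_pos: [0.5323, -0.0474, 0.2574]
ee_rot: [3.139, -0.018, -0.025]
wrist_force: [5.5, 0.6, 13.9]
width: 0.02
finger_force: 6.6
```

step_arm(
  commands=[
    [[-2.5,0,-0.2,0,0,0,20],[-2.5,0,0,0,0,0,20],[-2.5,0,0,0,0,0,20],[-2.5,0,0,0,0,0,20],[-2.5,0,0,0,0,0,20],[-2.5,0,0,0,0,0,20],[-2.5,0,0,0,0,0,20]],
  ],
)

```text
time: 13.08
tool_pos: [0.5147, -0.047, 0.2574]
ee_rot: [3.139, -0.018, -0.025]
wrist_force: [6.0, -0.6, 13.9]
width: 0.0202
finger_force: 6.5
```

```bash
python3 see.py t5
```

```text
13.175 [ 0.51456687 -0.04698096  0.25737924] [ 3.13932993 -0.0174865  -0.02530156] [ 5.51204263  0.04061624 12.94381178]
end 0.94 [0.5198 0.0384 0.054 ]
end 0.93 [ 0.304  -0.1939  0.054 ]
end 0.83 [0.7135 0.0347 0.054 ]
end 0.64 [ 0.4195 -0.0446  0.054 ]
[201. 221.] [488.  47.] [530. 138.]
[273. 245.] [419. -77.] [501. -19.]
[343. 310.] [ 298. -201.] [ 364. -146.]
[250. 100.] [698. -83.] [826.  49.]
[369. 206.] [ 440. -295.] [ 633. -170.]
```

step_arm(
  commands=[
    [[-2.5,0,-0.1,0,0,0,20],[-2.5,0,0,0,0,0,20],[-2.5,0,0,0,0,0,20],[-2.5,0,0,0,0,0,20],[0,0,0,0,0,0,20],[0,0,-2,0,0,0,20],[0,0,-2,0,0,0,20],[0,0,-10,0,0,0,20],[0,0,-30,0,0,0,20],[0,0,-40,0,0,0,94],[-40,0,0,0,0,0,94],[-40,0,0,0,0,0,94],[-20,0,0,0,0,0,94],[0,0,0,0,0,0,94],[0,0,0,0,0,0,94]],
  ],
)

```text
time: 15.15
tool_pos: [0.4016, -0.0437, 0.3356]
ee_rot: [-3.142, 0.0, -0.025]
wrist_force: [-0.6, -0.0, 0.3]
width: 0.0767
finger_force: 0.0
```

```bash
cat > see2.py <<'E'
from h import *
import sys
o=robot.get_obs(); p=eyes.snapshot("wrist"); save(p,"pics/"+sys.argv[1]+".png"); print(o["time"],o["tool_pos"],o["ee_rot"],o["wrist_force"])
for q,z in(("bar",.058),("bed",.059)):
  for r in models.masks_of(p,q)[:3]:
    c,_=cv2.findContours(r["mask"].astype(np.uint8),0,2); c=max(c,key=cv2.contourArea)[:,0]
    W=np.array([world(p,x,z,o)[:2] for x in c])*1000
    b=cv2.minAreaRect(W.astype(np.float32)); print(q,np.round(r["xy"]),np.round(cv2.boxPoints(b)).tolist(),round(b[2],1))
for q,z in(("bar_end",.054),("bed_edge",.05),("bar_top",.058)):
  for r in models.tip_of(p,q)[:2]: print(q,r["confidence"],r["xy"],world(p,r["xy"],z,o))
E
python3 see2.py w6; python3 see.py t6
```

```text
15.15 [ 0.4016049  -0.04372653  0.33564161] [-3.14152765e+00  2.83892146e-04 -2.52382844e-02] [-0.56739373 -0.03459444  0.30488978]
bar [105.  66.] [[492.0, 114.0], [500.0, 28.0], [533.0, 31.0], [525.0, 117.0]] 5.2
bar [354. 234.] [[322.0, -163.0], [348.0, -186.0], [410.0, -118.0], [384.0, -94.0]] 47.8
bar [253.  90.] [[407.0, -73.0], [556.0, -76.0], [557.0, -20.0], [408.0, -17.0]] 89.2
bed [289.  60.] [[467.0, -96.0], [555.0, -99.0], [555.0, -75.0], [467.0, -73.0]] 88.6
bar_end 0.9 [155.6, 62.1] [0.51556769 0.03131437 0.054     ]
bar_end 0.88 [253.8, 191.4] [ 0.40516995 -0.04498289  0.054     ]
bar_top 0.98 [356.5, 227.6] [ 0.36911858 -0.13899862  0.058     ]
bar_top 0.89 [102.3, 65.4] [0.51373002 0.07263636 0.058     ]
15.55 [ 0.40152562 -0.04369237  0.33573657] [-3.14155249e+00  3.86653759e-04 -2.51146785e-02] [ 0.42445226 -0.01616808 -0.38059241]
end 0.68 [0.5126 0.0362 0.054 ]
end 0.59 [0.7156 0.0334 0.054 ]
[272. 211.] [494. -76.] [557. -21.]
[248. 100.] [698. -83.] [826.  51.]
[202. 223.] [488.  43.] [531. 140.]
```

View pics/w6.png

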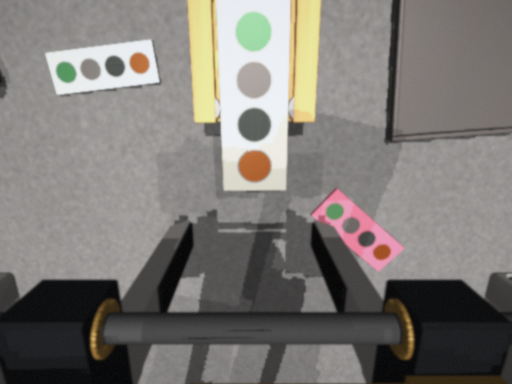

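The wrist picture shows the bar end at (254,190), about 60 mm out past the bed edge at row 122, and straight. I'll pinch its sides 25 mm in front of the edge.

step_arm(
  commands=[
    [[22,0.7,0,0,0,0,94],[21,0,20,0,0,0,94],[0,0,30,0,0,0,94],[0,0,30,0,0,0,94],[0,0,17,0,0,0,94],[0,0,4.5,0,0,0,94],[0,0,0,0,0,0,94],[0,0,0,0,0,0,94]],
  ],
)

```text
time: 16.65
tool_pos: [0.4447, -0.0456, 0.2357]
ee_rot: [3.141, -0.003, -0.025]
wrist_force: [-0.4, 0.0, -0.4]
width: 0.0939
finger_force: 0.0
```

step_arm(
  commands=[
    [[0,0,0,0,0,0,70],[0,0,0,0,0,0,64],[0,0,0,0,0,0,60],[0,0,0,0,0,0,58],[0,0,0,0,0,0,56],[0,0,0,0,0,0,54],[0,0,0,0,0,0,50],[0,0,0,0,0,0,50],[0,0,0,0,0,0,50],[0,0,0,0,0,0,50]],
  ],
)

```text
time: 17.9
tool_pos: [0.4442, -0.0455, 0.2344]
ee_rot: [3.141, 0.0, -0.025]
wrist_force: [-0.2, -0.9, 0.5]
width: 0.0556
finger_force: 30.0
```

The pinch works, but the tips stand about 15 mm below the bar, so it could not be laid flat in the tray this way. I'll re-grip higher, with the tips near the bar's underside, and a little closer to the bed.

step_arm(
  commands=[
    [[0,0,0,0,0,0,58],[0,0,0,0,0,0,64],[0,0,0,0,0,0,68],[2.5,0,-8,0,0,0,68],[2.5,0,-8.3,0,0,0,68],[0,0,0,0,0,0,68],[0,0,0,0,0,0,66],[0,0,0,0,0,0,62],[0,0,0,0,0,0,59],[0,0,0,0,0,0,57],[0,0,0,0,0,0,55],[0,0,0,0,0,0,50],[0,0,0,0,0,0,50],[0,0,0,0,0,0,50]],
  ],
)

```text
time: 19.65
tool_pos: [0.4492, -0.0456, 0.2506]
ee_rot: [3.141, 0.0, -0.025]
wrist_force: [0.3, -0.7, -1.1]
width: 0.0552
finger_force: 30.0
```

step_arm(
  commands=[
    [[0,0,-2,0,0,0,50],[0,0,-2,0,0,0,50],[0,0,-3,0,0,0,50],[0,0,-4,0,0,0,50],[0,0,-5,0,0,0,50],[0,0,-10,0,0,0,50],[0,0,-10,0,0,0,50],[0,0,-10,0,0,0,50],[0,0,-5,0,0,0,50],[0,0,0,0,0,0,50],[0,0,0,0,0,0,50]],
  ],
)

```text
time: 21.02
tool_pos: [0.4491, -0.0456, 0.3013]
ee_rot: [-3.141, 0.001, -0.025]
wrist_force: [-0.1, 0.6, -0.7]
width: 0.0558
finger_force: 30.0
```

```bash
python3 see2.py w7; python3 see.py t7
```

```text
21.025 [ 0.44908133 -0.04555616  0.3013004 ] [-3.14149351e+00  7.31402334e-04 -2.51959931e-02] [-0.07485022  0.6172137  -0.73594058]
bar [ 93. 118.] [[502.0, 109.0], [509.0, 26.0], [540.0, 29.0], [532.0, 112.0]] 5.2
bar [251. 167.] [[369.0, -79.0], [564.0, -84.0], [565.0, -11.0], [371.0, -6.0]] 88.6
bar [346. 267.] [[369.0, -137.0], [386.0, -154.0], [421.0, -117.0], [404.0, -100.0]] 46.8
bed [256.  41.] [[467.0, -97.0], [594.0, -99.0], [595.0, 1.0], [469.0, 3.0]] 89.0
bar_end 0.89 [148.4, 112.8] [0.52494743 0.02868723 0.054     ]
bar_top 0.8 [251.1, 188.1] [ 0.46704624 -0.04479419  0.058     ]
bar_top 0.71 [366.5, 284.6] [ 0.37910303 -0.14074483  0.058     ]
21.425 [ 0.44919535 -0.04560104  0.30154299] [ 3.14151068e+00  2.20073953e-04 -2.52111083e-02] [ 0.03565348 -0.44904757 -0.8089709 ]
end 0.91 [0.7169 0.0291 0.054 ]
end 0.88 [ 0.3056 -0.1911  0.054 ]
end 0.7 [0.5202 0.0383 0.054 ]
end 0.65 [0.5631 0.231  0.054 ]
end 0.46 [ 0.407  -0.0477  0.054 ]
[348. 307.] [ 300. -197.] [ 336. -173.]
[250. 102.] [698. -83.] [826.  49.]
[197. 222.] [489.  44.] [529. 138.]
[275. 268.] [407. -78.] [427. -19.]
```

View pics/t7s.png

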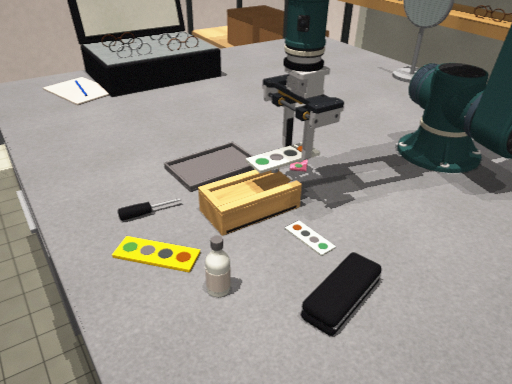

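The scene picture shows the bar gripped near (305,152), hanging level over the bed with its lenses up. Carrying it over the tray.

step_arm(
  commands=[
    [[6.8,8,0,0,0,0,50],[6.8,16,0,0,0,0,50],[6.8,24,0,0,0,0,50],[6.8,30,0,0,0,0,50],[6.8,32,0,0,0,0,50],[6.8,30,0,0,0,0,50],[6.8,24,0,0,0,0,50],[6.8,16,0,0,0,0,50],[6.8,10,0,0,0,0,50],[6.8,4.4,0,0,0,0,50],[0,0,0,0,0,-0.03,50],[0,0,0,0,0,-0.03,50],[0,0,0,0,0,0,50],[0,0,0,0,0,0,50]],
  ],
)

```text
time: 23.28
tool_pos: [0.5122, -0.2413, 0.3018]
ee_rot: [3.141, -0.0, 0.035]
wrist_force: [-0.1, 0.1, -1.1]
width: 0.0554
finger_force: 30.0
```

```bash
python3 see2.py w8 | head -1
python3 - <<'E'
from h import *
o=robot.get_obs(); print(o["tool_pos"],o["ee_rot"],o["width"])
p=eyes.snapshot("scene"); im=p["color"].copy()
y=o["ee_rot"][2]; z=o["tool_pos"][2]-.1926
def box(cx,cy,yaw,L,W,z,col):
    c,s=np.cos(yaw),np.sin(yaw)
    pts=[pix(p,[cx+c*a*L/2-s*b*W/2,cy+s*a*L/2+c*b*W/2,z]) for a,b in((1,1),(1,-1),(-1,-1),(-1,1))]
    return np.array(pts)
f=2
im=cv2.resize(im[60:240,130:400],None,fx=f*1.4,fy=f*1.4,interpolation=cv2.INTER_CUBIC)
off=np.array([130,60])
c=o["tool_pos"][:2]+.033*np.array([np.cos(y),np.sin(y)])
for b,col in((box(*c,y,.150,.056,z,0),(255,0,0)),(box(.545,-.241,.04,.2,.13,.016,0),(0,255,0))):
    cv2.polylines(im,[np.int32((b-off)*f*1.4)],True,col,1)
cv2.imwrite("pics/s8.png",im[:,:,::-1])
E
```

```text
23.275 [ 0.51217842 -0.24131832  0.30180689] [ 3.14144628e+00 -1.13986530e-04  3.51569208e-02] [-0.08711603  0.146593   -1.11202707]
[ 0.51224469 -0.24162398  0.30173343] [ 3.14146395e+00 -1.00392330e-04  3.47616276e-02] 0.05564758447635875
```

View pics/s8.png

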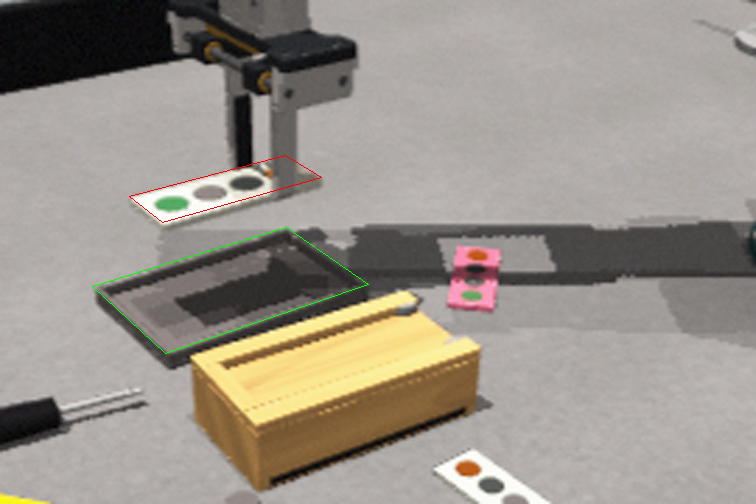

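The overlay matches both the held bar (red, level, centred at about (225,188)) and the tray (green, centred at about (232,292)). Lowering.

step_arm(
  commands=[
    [[0,0,10,0,0,0,50],[0,0,18,0,0,0,50],[0,0,20,0,0,0,50],[0,0,18,0,0,0,50],[0,0,14,0,0,0,50],[0,0,8,0,0,0,50],[0,0,3,0,0,0,50],[0,0,1,0,0,0,50],[0,0,1,0,0,0,50],[0,0,0,0,0,0,50],[0,0,0,0,0,0,50]],
  ],
)

```text
time: 25.0
tool_pos: [0.5124, -0.2417, 0.209]
ee_rot: [3.141, -0.001, 0.035]
wrist_force: [-0.5, 0.6, -0.8]
width: 0.0556
finger_force: 30.0
```

step_arm(
  commands=[
    [[0,0,1,0,0,0,50],[0,0,0.8,0,0,0,50],[0,0,0.5,0,0,0,50],[0,0,0,0,0,0,50],[0,0,0,0,0,0,50]],
  ],
)

```text
time: 25.62
tool_pos: [0.5123, -0.2417, 0.2064]
ee_rot: [3.141, -0.0, 0.035]
wrist_force: [-1.3, 0.2, -0.8]
width: 0.0554
finger_force: 30.0
```

step_arm(
  commands=[
    [[0,0,0.3,0,0,0,50],[0,0,0.3,0,0,0,50],[0,0,0.2,0,0,0,50],[0,0,0,0,0,0,50],[0,0,0,0,0,0,50]],
  ],
)

```text
time: 26.25
tool_pos: [0.5123, -0.2417, 0.2056]
ee_rot: [3.141, -0.0, 0.035]
wrist_force: [0.3, 0.7, -1.2]
width: 0.0553
finger_force: 30.0
```

step_arm(
  commands=[
    [[0,0,0.2,0,0,0,50],[0,0,0.2,0,0,0,50],[0,0,0,0,0,0,50],[0,0,0,0,0,0,50]],
  ],
)

```text
time: 26.75
tool_pos: [0.5123, -0.2417, 0.2056]
ee_rot: [3.141, -0.0, 0.035]
wrist_force: [-1.0, 1.6, 2.4]
width: 0.0556
finger_force: 30.0
```

The force reading shows contact with the tray floor. Releasing gently.

step_arm(
  commands=[
    [[0,0,0,0,0,0,57],[0,0,0,0,0,0,60],[0,0,0,0,0,0,64],[0,0,0,0,0,0,70],[0,0,0,0,0,0,72],[0,0,0,0,0,0,72],[0,0,-3,0,0,0,72],[0,0,-10,0,0,0,72],[0,0,-30,0,0,0,72],[0,0,-40,0,0,0,72],[0,0,-40,0,0,0,72],[0,0,-20,0,0,0,72],[-40,0,0,0,0,0,72],[-40,0,0,0,0,0,72],[-40,0,0,0,0,0,72],[0,0,0,0,0,0,72],[0,0,0,0,0,0,72]],
  ],
)

```text
time: 28.88
tool_pos: [0.3927, -0.2459, 0.3491]
ee_rot: [3.14, -0.002, 0.035]
wrist_force: [0.5, -0.7, -0.3]
width: 0.0721
finger_force: 0.0
```

```bash
python3 see2.py w9
python3 - <<'E'
from h import *
save(eyes.snapshot("scene"),"pics/s9.png")
E
```

```text
28.875 [ 0.39273085 -0.24589184  0.3490652 ] [ 3.14045662e+00 -1.92193770e-03  3.45972712e-02] [ 0.53569404 -0.66678189 -0.33353444]
bar [164. 215.] [[320.0, -196.0], [347.0, -220.0], [407.0, -152.0], [381.0, -128.0]] 48.1
bar [250.  53.] [[472.0, -218.0], [474.0, -267.0], [553.0, -264.0], [551.0, -215.0]] 2.0
bed [54. 56.] [[466.0, -122.0], [547.0, -124.0], [549.0, -29.0], [467.0, -27.0]] 88.8
bar_end 0.63 [251.5, 104.5] [ 0.47242257 -0.24256635  0.054     ]
bar_end 0.56 [210.8, 248.1] [ 0.33183911 -0.20654031  0.054     ]
bed_edge 0.88 [31.2, 101.4] [ 0.46810951 -0.04750714  0.05      ]
bar_top 0.84 [249.1, 20.7] [ 0.53720703 -0.23835632  0.058     ]
bar_top 0.78 [176.7, 217.7] [ 0.3651696  -0.17440073  0.058     ]
```

View pics/s9.png

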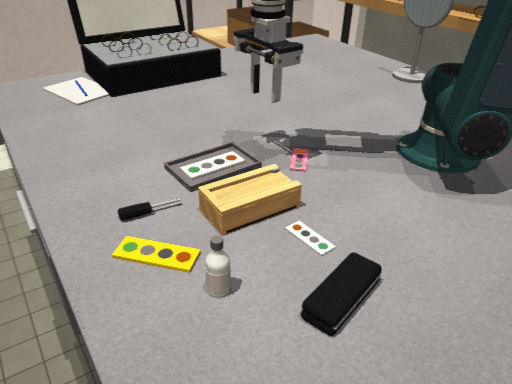

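The picture shows the bar lying flat in the tray at (213,163), lenses up. The case, cleaner bottle and screwdriver have not moved, and the arm is clear.

```bash
python3 -c "
from bench import robot
print(robot.close_job())"
```

```text
the job is handed in; nothing more can be done
None
```

The white bar was dragged past the catches, pinched by its sides, lifted out and laid lenses up, flat in the job tray, with the case, bottle and screwdriver left where they were; the job is handed in at about 29 s on the robot's clock.

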